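# Stamp the parcel's label

## Robot

A 6-joint arm with a two-finger parallel gripper is mounted at the origin on the work surface. World frame = base frame: x ahead of the robot, y to its left, z up, the work surface at z = 0. Lengths are in mm, angles in rad, forces in N, time in s.
With the tool pointing down it reaches from about 400 to 925 mm from the base axis. Payload 12.5 kg.
Tool frame: the origin (TCP) lies at the very end of the fingers, on their centre line; the grasp point (between the pads) lies 19 mm behind it; z points along the fingers, y is the direction in which the jaws open and shut (so a half turn about z gives the same grasp; the last joint's range is limited). The gripper opens to 95 mm and grips with 3 to 60 N. Pads are 20 mm wide; open, the fingers measure 119 mm over their backs; the gripper's body (75 mm by 180 mm) begins 59 mm behind the grasp point.
Start: joints at [-1.31, 0.491, 1.559, -0, 1.092, -0.106], TCP at [224.167, -583.434, 214.661] pointing down, gripper open.
Joint ranges: [-3.1, 3.1], [-0.84, 2.19], [0.05, 2.79], [-1.13, 4.28], [0.06, 2.93], [-2.69, 2.69]. Speed limits (rad/s): [2.22, 2.22, 2.79, 3.14, 3.14, 3.14].

## Interface

Orientations are given as [roll, pitch, yaw] about the fixed x, y, z axes, in that order (R = Rz(yaw) Ry(pitch) Rx(roll)).
In Python, from cell import env gives the robot as it stands. The module is installed in compiled form; this text tells all that it offers.
- The arm moves only by the tool arm_command, never from a script. Its argument "deltas" is a list that holds one entry, the list of rows, each a list of 5 numbers: the closure, from 0 (fully open) to 1 (shut), then the shift along the world's x, y, z as a fraction of full scale, then the turn about the world's z as a fraction of full scale. In form: [[[grip, dx, dy, dz, twist], ...]]. A call has 1 to 12 rows; each row shifts and turns the pose as measured when the row begins; what a row does not reach is not made up. Full scale, the value 1, is 100 mm for a shift and pi/4 rad for a turn. A row lasts 1/12 s, in which the tool goes at most 41.7 mm and 7.16 degrees, less where a joint would pass 70% of its speed; a pose out of reach is approached as far as the arm can. A call with a number of a shift or a turn outside -1 to 1 is refused whole. A call with a gripper value outside its range is refused whole. The fingers move at their own pace and stop on an object; the grip force is fixed at half the most. Time passes only in rows, so rows that do not move let the fingers close. It gives the time, the measured TCP pose, the force and the opening at its end, in the units of the state.
- env.state(): the state, without advancing time (a new reading comes with each control period).
- env.read_camera(name): name is "scene" or "side" or "wrist"; returns a dict with "frame" (420x560x3 uint8, red, green, blue), "fx", "fy", "cx", "cy" (pixels), "R" (3x3) and "t" (3): a world point X has camera coordinates R X + t; the wrist camera has in their place "tool_from_camera" (4x4, takes a point from camera to tool coordinates, whose origin is the TCP and whose axes are the flange's). Camera axes: x right, y down, z forward; pixel columns grow to the right and rows downward; lengths in mm; the calibration is good to about 2 mm. A picture is of the moment at which its call begins: read the wrist's pose just before it. There is no depth.
- env.job_done(): hands the job in, once; it reports no verdict.
The state is a dict: "t": time; "joints": joint angles; "qvel": joint speeds; "tau": joint torques, N m; "eef_pos": TCP position; "tcp_rot": TCP orientation; "ft_force": force on the tool from outside, world axes, zero at the start; "moment": the same for the moment, N m; "opening": opening from 0.0 (shut) to 1.0 (fully open).
Only numpy, scipy, OpenCV 4.12 (cv2) and the standard library are available. Lean on these libraries where they do the work, as an engineer would, in place of code of your own. Each camera call takes 0.05 s, during which the arm holds its last target.

## Task

Stamp the parcel: stand the blue-handled stamp centred inside the blue frame printed on the parcel's white label, its long side along the frame's long side, press its handle fully down to the stop and let it spring all the way back up. Leave the stamp standing there by itself. Do not press the blue stamp fully down anywhere else, and leave the red-handled stamp alone where it is.

Things in the scene. Friction and masses are not known exactly. Their poses are not given: they have to be found in the camera images.
- blue_stamp (a point): Blue-handled stamp, loose, 140-210 g, 102 mm tall: grey housing on a black foot (mm: 54 along x, 40 along y, 44 tall), above it a blue sprung handle block (46 along x, 28 along y, 40 tall, from 62 to 102 mm up). Point: on its centre line 82 mm above the foot, mid-handle when up; it stays with the housing. x: long side, z up. Grip the handle across y; lifting by it is fine.
- blue_handle (a joint): How far the blue handle is pressed down into its stamp, in m: 0 up, 0.014 at its bottom stop. A spring pushes it up, with about 3 N at the top and 8.5 N at the stop.
- frame (a point): Centre of the blue frame (70 mm along x by 54 mm along y) printed on the white label of a brown cardboard parcel, 160 x 200 x 40 mm, which lies flat on the desk and does not move. The point is on the parcel's top face, 40 mm above the desk, where the stamp's foot is to stand; x is the frame's long side, z up.
- red_stamp (a point): A second, otherwise identical stamp with a red handle, loose on the desk, to be left alone. Point and axes as on the blue one: 82 mm above its foot, on its centre line.

How it is judged (in metres and radians):
On the way:
1. with the blue stamp standing in the frame, its handle is pressed fully down to the stop (horizontal distance between blue_stamp and frame below 0.015 m and z of blue_stamp in the frame of frame between 0.077 and 0.087 m and angle between blue_stamp's own z axis and vertical below 0.12 rad and angle between the x axis of blue_stamp and the x axis of frame, either way round below 0.3 rad and value of joint blue_handle above 0.0125 m), for 0.1 s.
At the end, for the whole second after the job is handed in: The blue stamp stands upright (within 7 degrees) by itself on the parcel's top face, its centre within 15 mm of the frame's centre and its long side within 17 degrees of the frame's long side (either way round), with its handle sprung back up (less than 2 mm down) (horizontal distance between blue_stamp and frame below 0.015 m and z of blue_stamp in the frame of frame between 0.077 and 0.087 m and angle between blue_stamp's own z axis and vertical below 0.12 rad and angle between the x axis of blue_stamp and the x axis of frame, either way round below 0.3 rad and value of joint blue_handle below 0.002 m); the robot touches nothing.
It fails at once if the blue handle is pressed fully down (over 12.5 mm) while the stamp is more than 25 mm off the frame's centre (value of joint blue_handle above 0.0125 m and horizontal distance between blue_stamp and frame above 0.025 m).
It fails at once if the red stamp is moved by more than 20 mm (distance of red_stamp from where it was at the start of the episode above 0.02 m).
It also fails if it takes over 45 s, if anything falls off the work surface, if the arm or the gripper's body presses on something with over 40 N, if the wrist force passes 120 N, or if a joint passes its speed limit or range.

## Working session

There is one attempt and no reset: what is moved stays moved. The work goes in short steps, Python scripts to look and compute and a tool call to move; the robot and the scene stay as the last step left them, time stands still between calls to the robot, and variables do not carry over. Pictures are saved under pics/ and viewed, and the job is handed in when it is done.

Besides the shell and the picture viewer there is one more tool, called as name(argument=value, ...), one argument or row to a line, values as JSON. arm_command: Moves the arm, as the interface text tells. Its arguments: {"type":"object","properties":{"deltas":{"type":"array","items":{"type":"array","items":{"type":"array","items":{"type":"number","minimum":-1,"maximum":1}}}}},"required":["deltas"]}

```bash
mkdir -p pics
python3 - <<'E'
from cell import env
import cv2
s=env.state();print({k:s[k] for k in('t','eef_pos','tcp_rot','ft_force','opening')})
for n in("scene","side","wrist"):
    c=env.read_camera(n);cv2.imwrite(f"pics/{n}0.png",c["frame"][:,:,::-1])
    print(n,{k:v for k,v in c.items() if k!="frame"})
E
```

```text
{'t': 0.0, 'eef_pos': array([ 224.13127559, -583.17067092,  214.06857688]), 'tcp_rot': array([-3.14050447e+00, -1.04142084e-04,  3.66885760e-01]), 'ft_force': array([ 0.06196167,  0.19478299, -0.18872278]), 'opening': 1.0007098821496965}
scene {'fx': 430.70169600293843, 'fy': 430.70169600293843, 'cx': 278.6087281881693, 'cy': 207.34865656440348, 'R': array([[-0.84713658,  0.53133712,  0.00636257],
       [ 0.34198853,  0.55433511, -0.75878616],
       [-0.40669825, -0.64061958, -0.65130875]]), 't': array([ 423.17392958, -115.56470856, 1169.40261217])}
side {'fx': 499.3282123427983, 'fy': 499.3282123427983, 'cx': 285.39956445473416, 'cy': 213.23335508669032, 'R': array([[-0.9998823 , -0.00763787,  0.01330573],
       [-0.01517456,  0.62015809, -0.78433008],
       [-0.00226104, -0.78443968, -0.620201  ]]), 't': array([ 509.72971992,   42.07077796, 1010.64226482])}
wrist {'fx': 354.2055785576767, 'fy': 354.2055785576767, 'cx': 279.3291714927978, 'cy': 208.04817781691955, 'tool_from_camera': array([[ 1.53886766e-04, -9.64909420e-01, -2.62582915e-01,
         7.41396472e+01],
       [ 9.99999971e-01,  9.99097399e-05,  2.18913375e-04,
         5.03804706e-02],
       [-1.84996987e-04, -2.62582941e-01,  9.64909408e-01,
        -1.70877452e+02],
       [ 0.00000000e+00,  0.00000000e+00,  0.00000000e+00,
         1.00000000e+00]])}
```

View pics/scene0.png

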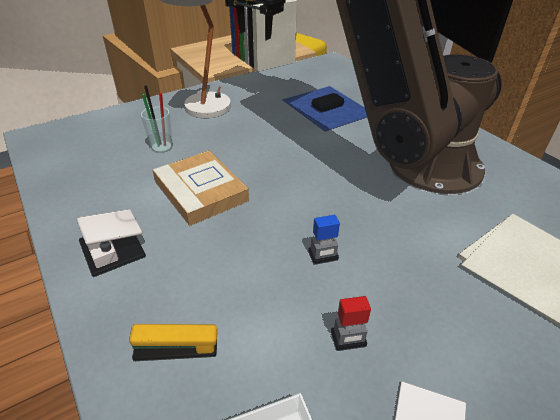

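View pics/side0.png

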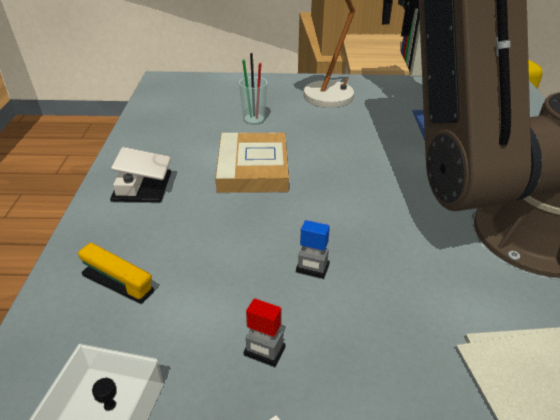

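View pics/wrist0.png

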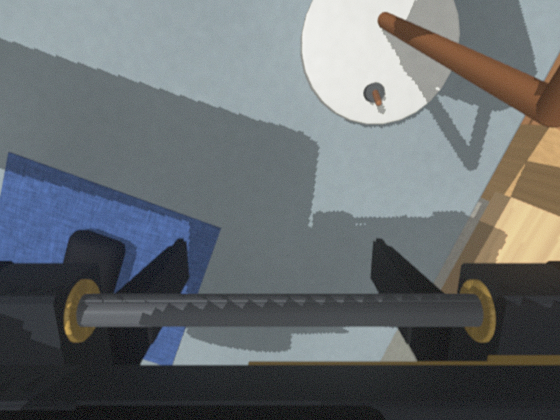

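The scene camera shows the blue stamp at about (325,238), red at (352,322) and the printed frame at (206,176). The side camera shows blue at (314,248), red at (264,330) and the frame at (261,154). The wrist camera shows neither stamp. I'll zoom in to get corners.

Run:
```python
import cv2,numpy as np
def z(n,x,y,w,h,k): 
    im=cv2.imread(f"pics/{n}0.png")[y:y+h,x:x+w]; return cv2.resize(im,None,fx=k,fy=k,interpolation=cv2.INTER_CUBIC)
a=z("scene",295,205,60,65,6);b=z("side",285,213,60,65,6)
cv2.imwrite("pics/zb.png",np.hstack([a,b]))
a=z("scene",150,145,100,80,4);b=z("side",210,125,90,80,4)
cv2.imwrite("pics/zf.png",np.hstack([a,b]))
```

```text
(no output)
```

View pics/zb.png

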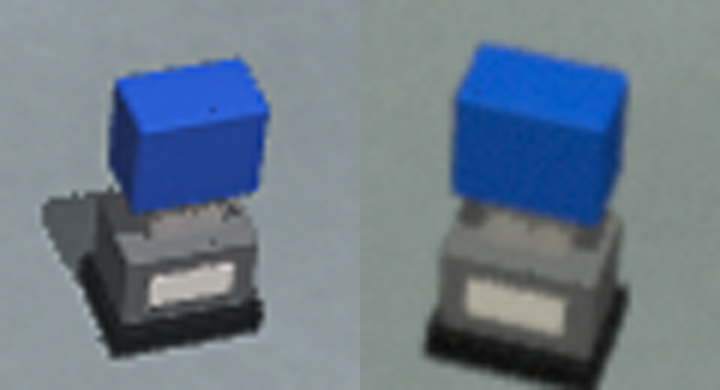

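View pics/zf.png

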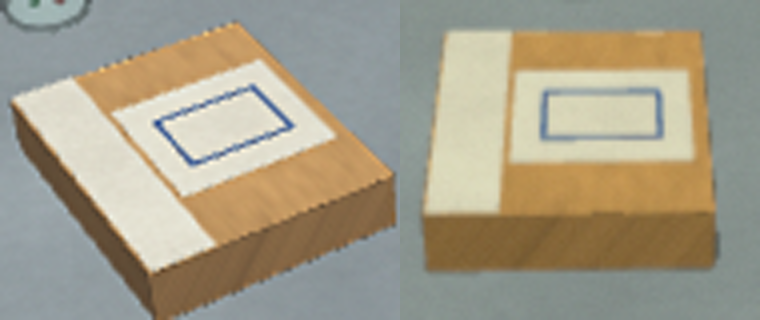

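```bash
cat > h.py <<'E'
import numpy as np
def hit(c,u,v,z):
    d=np.array([(u-c["cx"])/c["fx"],(v-c["cy"])/c["fy"],1]);R=c["R"];o=-R.T@c["t"];d=R.T@d
    return o+d*(z-o[2])/d[2]
def rep(c,pts,off,k,z):
    P=np.array([hit(c,off[0]+(u+.5)/k-.5,off[1]+(v+.5)/k-.5,z) for u,v in pts])
    e=np.diff(np.vstack([P,P[:1]]),axis=0)[:,:2]
    print(z,"ctr",P.mean(0).round(1),"len",np.linalg.norm(e,axis=1).round(0),"ang",np.degrees(np.arctan2(e[:,1],e[:,0])).round(0))
E
python3 - <<'E'
from cell import env
from h import *
s=env.read_camera("scene");d=env.read_camera("side")
rep(s,[(117,80),(240,60),(268,100),(140,132)],(295,205),6,102)
rep(d,[(120,43),(268,70),(243,130),(98,98)],(285,213),6,102)
rep(s,[(157,122),(252,87),(292,127),(194,163)],(150,145),4,40)
rep(d,[(143,91),(261,91),(262,137),(142,137)],(210,125),4,40)
for c in(s,d):
  u=(352,322) if c is s else (264,330)
  print(hit(c,*u,60))
E
```

```text
102 ctr [458.4 110.2 102. ] len [43. 21. 46. 26.] ang [ 162.   78.  -12. -109.]
102 ctr [459.5 109.9 102. ] len [44. 28. 43. 26.] ang [ 165.   72.  -18. -105.]
40 ctr [ 568.5 -227.9   40. ] len [66. 51. 66. 50.] ang [-177.   93.    2.  -87.]
40 ctr [ 571.  -229.7   40. ] len [70. 51. 69. 51.] ang [-178.   92.    2.  -87.]
[543.65044776 299.64385276  60.        ]
[539.90855735 299.31736091  60.        ]
```

Run:
```python
from cell import env
from h import *
s=env.read_camera("scene");d=env.read_camera("side")
for n,u,v in(("lamp",207,104),("cup",160,147)): print(n,hit(s,u,v,0).round())
for n,u,v in(("lamp",329,94),("cup",254,118)): print(n,hit(d,u,v,0).round())
```

```text
lamp [ 377. -642.    0.]
cup [ 602. -473.    0.]
lamp [ 383. -641.    0.]
cup [ 601. -479.    0.]
```

arm_command(
  deltas=[
    [[0,0.1,0.39,0,0],[0,0.1,0.39,0,0],[0,0.1,0.39,0,0],[0,0.1,0.39,0,0],[0,0.1,0.39,0,0],[0,0.1,0.39,0,0],[0,0.2,0.35,0,0],[0,0.2,0.35,0,0],[0,0.2,0.35,0,-0.1]],
  ],
)

```text
t: 1.1
eef_pos: [341.4, -236.6, 212.9]
tcp_rot: [3.14, 0.0, 0.279]
ft_force: [1.6, -0.2, 0.6]
opening: 1.002
```

arm_command(
  deltas=[
    [[0,0.25,0.3,0,-0.12],[0,0.25,0.3,0,-0.12],[0,0.2,0.33,0,-0.12],[0,0.15,0.35,0,-0.12],[0,0.1,0.35,0,-0.12],[0,0.1,0.35,0,-0.12],[0,0.05,0.35,0,0],[0,0.0,0.35,0,0],[0,0.0,0.3,0,0],[0,0,0.1,0,0],[0,0,0,0,0]],
  ],
)

```text
t: 2.02
eef_pos: [452.0, 84.3, 214.9]
tcp_rot: [3.139, -0.006, -0.289]
ft_force: [0.2, -0.8, 0.3]
opening: 0.999
```

Run:
```python
from cell import env
import cv2
s=env.state();print({k:s[k] for k in('t','eef_pos','tcp_rot','ft_force','opening')})
c=env.read_camera("wrist");cv2.imwrite("pics/wrist1.png",c["frame"][:,:,::-1])
```

```text
{'t': 2.0167, 'eef_pos': array([451.9689082 ,  84.33472441, 214.93685101]), 'tcp_rot': array([ 3.13926375, -0.00630884, -0.28902104]), 'ft_force': array([ 0.18730653, -0.76083257,  0.27615161]), 'opening': 0.9988917619563489}
```

View pics/wrist1.png

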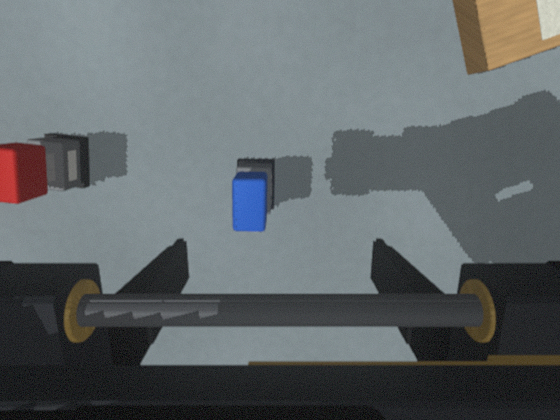

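The wrist camera shows the blue handle's top between about (236,180) and (267,231), nicely aligned with the jaws. The red stamp is at the left edge.

```bash
cat >> h.py <<'E'
from scipy.spatial.transform import Rotation as Ro
def wcam(c,s):
    T=c["tool_from_camera"];Rw=Ro.from_euler("xyz",s["tcp_rot"]).as_matrix()
    Rc=Rw@T[:3,:3];o=Rw@T[:3,3]+s["eef_pos"]
    return dict(cx=c["cx"],cy=c["cy"],fx=c["fx"],fy=c["fy"],R=Rc.T,t=-Rc.T@o)
E
python3 - <<'E'
from cell import env
from h import *
import cv2
s=env.state();c=env.read_camera("wrist");w=wcam(c,s)
f=c["frame"].astype(int)
m=((f[:,:,2]>120)&(f[:,:,2]-f[:,:,0]>80)).astype(np.uint8)
i=np.argwhere(m[:280]);print(i.min(0),i.max(0))
cv2.imwrite("pics/zw.png",cv2.resize(c["frame"][150:245,220:285,::-1],None,fx=6,fy=6,interpolation=cv2.INTER_CUBIC))
rep(w,[(233,180),(267,180),(267,231),(233,231)],(0,0),1,102)
E
```

```text
[179 232] [231 264]
102 ctr [458.3 106.8 102. ] len [28. 44. 29. 44.] ang [-107.  163.   73.  -18.]
```

View pics/zw.png

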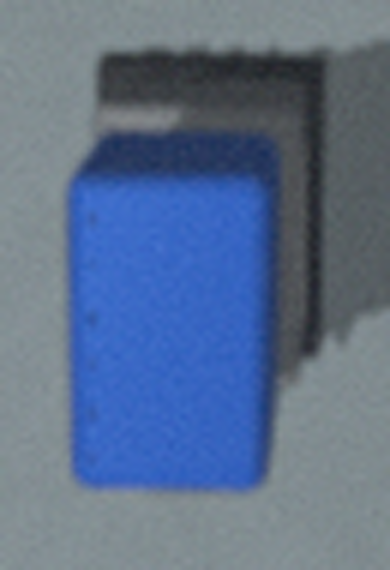

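arm_command(
  deltas=[
    [[0,0.065,0.24,0,0],[0,0,0,0,0],[0,0,0,-0.3,0],[0,0,0,-0.3,0],[0,0,0,0,0]],
  ],
)

```text
t: 2.53
eef_pos: [460.6, 101.5, 155.1]
tcp_rot: [3.14, -0.012, -0.296]
ft_force: [-0.1, 0.4, -0.2]
opening: 0.999
```

arm_command(
  deltas=[
    [[0,-0.02,0.065,0,0.01],[0,0,0,-0.3,0],[0,0,0,-0.3,0],[0,0,0,-0.2,0],[0,0,0,0,0]],
  ],
)

```text
t: 2.95
eef_pos: [461.7, 105.2, 78.6]
tcp_rot: [-3.141, -0.018, -0.292]
ft_force: [0.1, 0.3, -0.1]
opening: 0.998
```

arm_command(
  deltas=[
    [[0,-0.04,0.03,-0.08,0],[0,-0.01,0.01,-0.03,0],[0,0,0,0,0]],
  ],
)

```text
t: 3.2
eef_pos: [458.5, 108.6, 71.2]
tcp_rot: [-3.14, -0.021, -0.293]
ft_force: [-0.7, -0.8, 0.5]
opening: 1.0
```

Run:
```python
from cell import env
import cv2
s=env.state();print({k:s[k] for k in('t','eef_pos','tcp_rot','ft_force','opening')})
c=env.read_camera("side");cv2.imwrite("pics/side2.png",c["frame"][:,:,::-1])
c=env.read_camera("wrist");cv2.imwrite("pics/wrist2.png",c["frame"][:,:,::-1])
```

```text
{'t': 3.2, 'eef_pos': array([458.51025053, 108.60927136,  71.21892458]), 'tcp_rot': array([-3.13982003, -0.02084662, -0.29266261]), 'ft_force': array([-0.67433627, -0.83121939,  0.51876648]), 'opening': 1.0003558877784209}
```

View pics/side2.png

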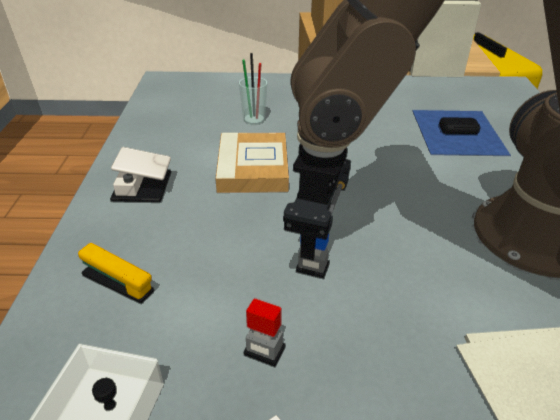

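View pics/wrist2.png

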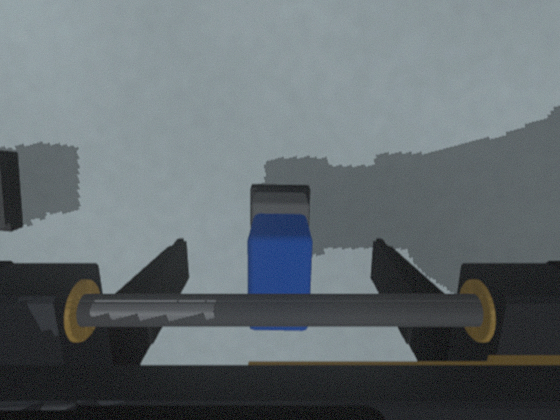

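The handle sits between the jaws at columns 249–311, centred on about 280, and the fingers straddle it. Next I'll close.

arm_command(
  deltas=[
    [[1,0,0,-0.02,0],[1,0,0,0,0],[1,0,0,0,0],[1,0,0,0,0],[1,0,0,0,0],[1,0,0,0,0],[1,0,0,0,0]],
  ],
)

```text
t: 3.88
eef_pos: [460.5, 108.5, 72.4]
tcp_rot: [-3.138, -0.026, -0.293]
ft_force: [0.3, 0.0, -0.1]
opening: 0.568
```

arm_command(
  deltas=[
    [[1,0,0,0,0],[1,0,0,0,0],[1,0,0,0,0],[1,0,0,0,0],[1,0,0,0,0],[1,0,0,0,0]],
  ],
)

```text
t: 4.38
eef_pos: [460.4, 108.5, 72.3]
tcp_rot: [-3.138, -0.026, -0.292]
ft_force: [0.6, 0.1, 0.7]
opening: 0.295
```

arm_command(
  deltas=[
    [[1,0,0,0,0],[1,0,0,0,0],[1,0,0,0.2,0],[1,0,0,0.3,0],[1,0,0,0.3,0],[1,0,0,0.3,0],[1,0,0,0.2,0],[1,0,0,0,0]],
  ],
)

```text
t: 5.05
eef_pos: [457.6, 108.2, 205.6]
tcp_rot: [-3.141, -0.019, -0.293]
ft_force: [0.3, 0.4, -1.9]
opening: 0.292
```

Run:
```python
from cell import env
import cv2
s=env.state();print({k:s[k] for k in('t','eef_pos','tcp_rot','ft_force','opening')})
c=env.read_camera("side");cv2.imwrite("pics/side3.png",c["frame"][:,:,::-1])
```

```text
{'t': 5.05, 'eef_pos': array([457.63356652, 108.16836767, 205.63763906]), 'tcp_rot': array([-3.14069313, -0.01864522, -0.29265827]), 'ft_force': array([ 0.31778805,  0.35525902, -1.86857352]), 'opening': 0.2921557598766156}
```

View pics/side3.png

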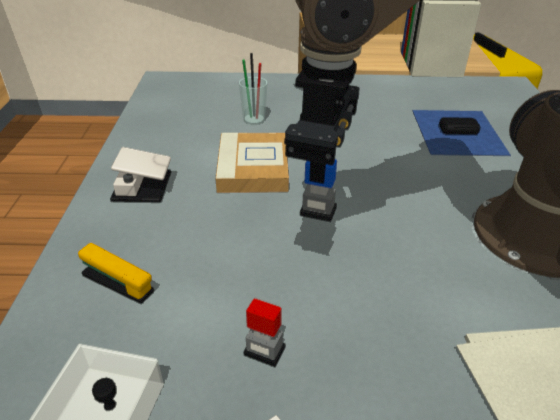

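arm_command(
  deltas=[
    [[1,0.12,-0.3,0,0.05],[1,0.12,-0.35,0,0.07],[1,0.12,-0.35,0,0.07],[1,0.12,-0.35,0,0.07],[1,0.12,-0.35,0,0.07],[1,0.12,-0.35,0,0.06],[1,0.12,-0.35,0,0.03],[1,0.12,-0.35,0,0],[1,0.12,-0.3,0,0],[1,0.06,-0.2,0,0],[1,0,0,0,0]],
  ],
)

```text
t: 6.02
eef_pos: [566.9, -231.2, 183.5]
tcp_rot: [-3.133, 0.004, 0.059]
ft_force: [-1.0, -0.4, -2.0]
opening: 0.298
```

arm_command(
  deltas=[
    [[1,0.04,0.03,-0.2,-0.03],[1,0,0,-0.2,0],[1,0,0,0,0],[1,0,0,0,0]],
  ],
)

```text
t: 6.35
eef_pos: [568.4, -228.1, 135.0]
tcp_rot: [-3.128, 0.013, 0.031]
ft_force: [0.0, 1.1, -1.0]
opening: 0.294
```

Run:
```python
from cell import env
import cv2,numpy as np
s=env.state();print({k:s[k] for k in('t','eef_pos','tcp_rot','ft_force','opening')})
o=[]
for n,(x,y) in(("side",(210,90)),("scene",(150,100))):
    c=env.read_camera(n);f=c["frame"][:,:,::-1];cv2.imwrite(f"pics/{n}4.png",f)
    o.append(cv2.resize(f[y:y+130,x:x+100],None,fx=4,fy=4,interpolation=cv2.INTER_CUBIC))
cv2.imwrite("pics/z4.png",np.hstack(o))
c=env.read_camera("wrist");cv2.imwrite("pics/wrist4.png",c["frame"][:,:,::-1])
```

```text
{'t': 6.35, 'eef_pos': array([ 568.39417315, -228.09631609,  134.9598509 ]), 'tcp_rot': array([-3.12847893,  0.01254992,  0.03056119]), 'ft_force': array([ 0.02392665,  1.14930363, -1.00773652]), 'opening': 0.2944315808564959}
```

View pics/z4.png

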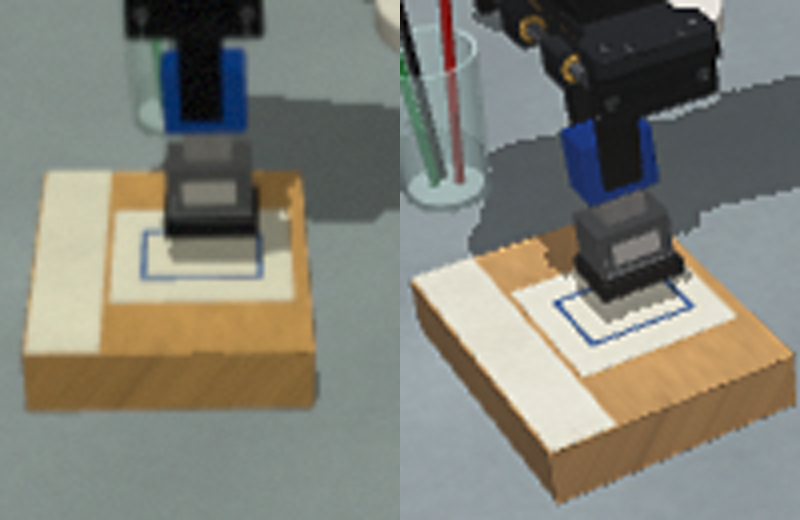

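View pics/wrist4.png

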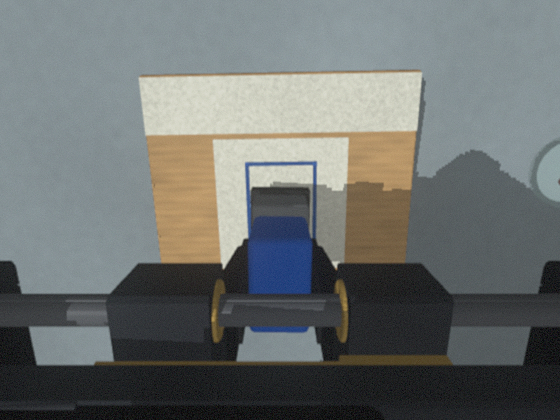

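Run:
```python
from cell import env
from h import *
s=env.state();w=wcam(env.read_camera("wrist"),s);d=env.read_camera("side");c=env.read_camera("scene")
for p in((246,162),(316,162)):print("frame far",hit(w,*p,40).round(1))
for p in((142,73),(421,71)):print("parcel far",hit(w,*p,40).round(1))
z=40+s["eef_pos"][2]-112.4;print(z)
for p in((163,232),(258,235)):print("foot side",hit(d,210+p[0]/4-.4,90+p[1]/4-.4,z).round(1))
for p in((578,268),(603,300),(684,270)):print("foot scene",hit(c,150+(p[0]-400)/4-.4,100+p[1]/4-.4,z).round(1))
```

```text
frame far [ 604.7 -201.    40. ]
frame far [ 606.4 -253.8   40. ]
parcel far [ 665.6 -126.8   40. ]
parcel far [ 672.8 -323.6   40. ]
64.30148406870353
foot side [ 592.1 -212.9   64.3]
foot side [ 538.  -211.2   64.3]
foot scene [ 588.5 -244.9   64.3]
foot scene [ 589.1 -206.9   64.3]
foot scene [ 534.7 -209.4   64.3]
```

arm_command(
  deltas=[
    [[1,0.06,0,-0.1,0],[1,0,0,0,0],[1,0,0,0,0]],
  ],
)

```text
t: 6.9
eef_pos: [576.6, -228.8, 128.3]
tcp_rot: [-3.132, 0.006, 0.031]
ft_force: [-0.0, 0.3, -1.1]
opening: 0.294
```

arm_command(
  deltas=[
    [[1,-0.015,0,-0.08,0],[1,0,0,0,0],[1,0,0,-0.05,0],[1,0,0,0,0]],
  ],
)

```text
t: 7.23
eef_pos: [574.9, -228.6, 113.8]
tcp_rot: [-3.132, 0.006, 0.031]
ft_force: [-0.5, 0.6, -0.9]
opening: 0.292
```

arm_command(
  deltas=[
    [[1,0,0,-0.02,0],[1,0,0,0,0]],
  ],
)

```text
t: 7.4
eef_pos: [575.0, -228.8, 111.8]
tcp_rot: [-3.133, 0.006, 0.031]
ft_force: [-0.8, 0.2, 3.9]
opening: 0.293
```

Run:
```python
from cell import env
import cv2,numpy as np
s=env.state();print({k:s[k] for k in('t','eef_pos','tcp_rot','ft_force','opening')})
o=[]
for n,(x,y) in(("side",(210,90)),("scene",(150,100))):
    c=env.read_camera(n);f=c["frame"][:,:,::-1];cv2.imwrite(f"pics/{n}5.png",f)
    o.append(cv2.resize(f[y:y+130,x:x+100],None,fx=4,fy=4,interpolation=cv2.INTER_CUBIC))
cv2.imwrite("pics/z5.png",np.hstack(o))
```

```text
{'t': 7.4, 'eef_pos': array([ 575.01332135, -228.79627799,  111.84651284]), 'tcp_rot': array([-3.13251314,  0.0056018 ,  0.03110265]), 'ft_force': array([-0.76130633,  0.18358822,  3.86032549]), 'opening': 0.29251266021006217}
```

View pics/z5.png

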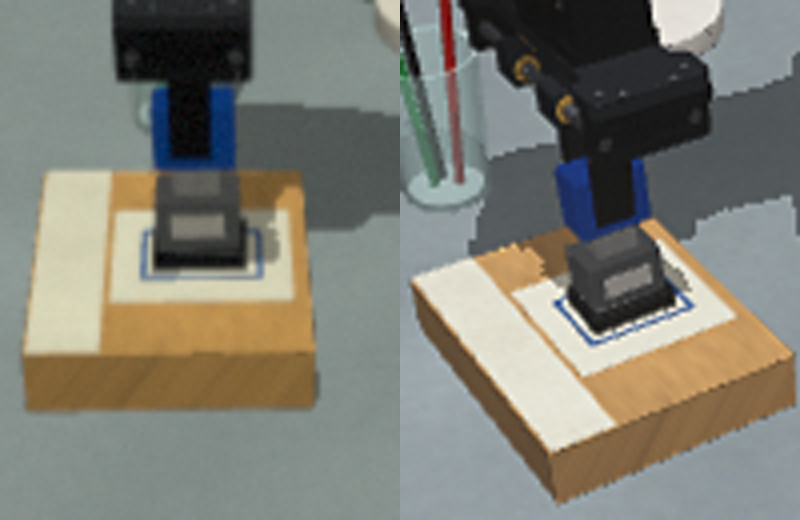

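The foot stands inside the frame, with side-view columns 155–246 inside 143–262 and an even margin along the front. Contact force is 3.9 N, so I'll press.

arm_command(
  deltas=[
    [[1,0,0,-0.05,0],[1,0,0,-0.05,0],[1,0,0,-0.03,0],[1,0,0,0,0]],
  ],
)

```text
t: 7.83
eef_pos: [574.6, -228.7, 100.9]
tcp_rot: [-3.133, 0.005, 0.031]
ft_force: [-2.1, 0.3, 6.9]
opening: 0.291
```

arm_command(
  deltas=[
    [[1,0,0,-0.03,0],[1,0,0,-0.02,0],[1,0,0,0,0]],
  ],
)

```text
t: 8.08
eef_pos: [574.7, -229.0, 99.8]
tcp_rot: [-3.135, 0.003, 0.031]
ft_force: [-3.8, 1.8, 8.4]
opening: 0.295
```

arm_command(
  deltas=[
    [[1,0,0,-0.03,0],[1,0,0,-0.03,0],[1,0,0,-0.03,0]],
  ],
)

```text
t: 8.33
eef_pos: [574.7, -228.9, 98.4]
tcp_rot: [-3.137, -0.0, 0.032]
ft_force: [-11.5, 4.7, 32.3]
opening: 0.296
```

Force jumped to 32 N, so the handle is at the stop. I'll hold briefly and check.

arm_command(
  deltas=[
    [[1,0,0,0,0],[1,0,0,-0.01,0],[1,0,0,-0.01,0]],
  ],
)

```text
t: 8.58
eef_pos: [574.6, -228.7, 100.5]
tcp_rot: [-3.138, -0.003, 0.032]
ft_force: [-3.4, 1.7, 6.8]
opening: 0.291
```

Run:
```python
from cell import env
import cv2,numpy as np
s=env.state();print({k:s[k] for k in('t','eef_pos','tcp_rot','ft_force','opening')})
o=[]
for n,(x,y) in(("side",(210,90)),("scene",(150,100))):
    c=env.read_camera(n);f=c["frame"][:,:,::-1];cv2.imwrite(f"pics/{n}6.png",f)
    o.append(cv2.resize(f[y:y+130,x:x+100],None,fx=4,fy=4,interpolation=cv2.INTER_CUBIC))
cv2.imwrite("pics/z6.png",np.hstack(o))
```

```text
{'t': 8.5833, 'eef_pos': array([ 574.57655473, -228.7424918 ,  100.46088648]), 'tcp_rot': array([-3.13835616e+00, -3.06109658e-03,  3.17213166e-02]), 'ft_force': array([-3.41114518,  1.73601699,  6.79685162]), 'opening': 0.29117212553508287}
```

View pics/z6.png

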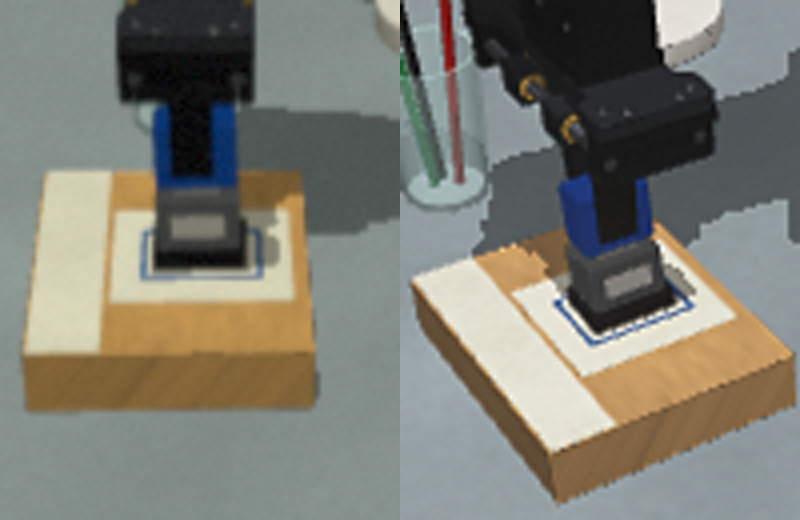

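Now a longer hold at the stop, so that the 0.1 s is certain.

arm_command(
  deltas=[
    [[1,0,0,-0.03,0],[1,0,0,-0.03,0],[1,0,0,-0.03,0],[1,0,0,-0.03,0],[1,0,0,-0.03,0]],
  ],
)

```text
t: 9.1
eef_pos: [574.3, -228.7, 98.2]
tcp_rot: [3.141, -0.008, 0.032]
ft_force: [-10.9, 4.7, 30.6]
opening: 0.293
```

Run:
```python
from cell import env
import cv2,numpy as np
o=[]
for n,(x,y) in(("side",(210,90)),("scene",(150,100))):
    c=env.read_camera(n);f=c["frame"][:,:,::-1]
    s=env.state();print({k:s[k] for k in('t','eef_pos','ft_force')})
    o.append(cv2.resize(f[y:y+130,x:x+100],None,fx=4,fy=4,interpolation=cv2.INTER_CUBIC))
cv2.imwrite("pics/z7.png",np.hstack(o))
```

```text
{'t': 9.15, 'eef_pos': array([ 574.30939737, -228.72465596,   98.18704124]), 'ft_force': array([-11.20939858,   5.08826425,  31.04785035])}
{'t': 9.2, 'eef_pos': array([ 574.31324015, -228.73599793,   98.1918438 ]), 'ft_force': array([-10.38772144,   4.79339478,  30.50068096])}
```

View pics/z7.png

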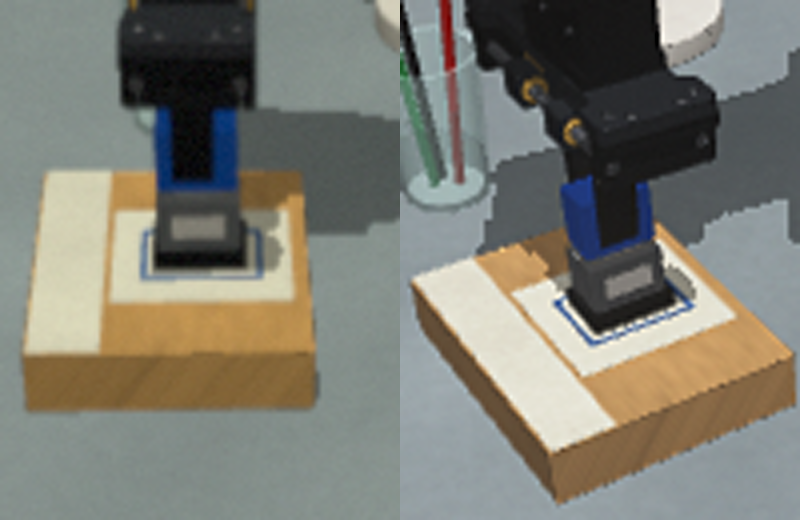

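The image shows the handle about 6 px lower, which matches 14 mm, and it held at 31 N for over 0.1 s. Next I'll rise with the spring, then release.

arm_command(
  deltas=[
    [[1,0,0,0.06,0],[1,0,0,0.05,0],[1,0,0,0.02,0],[1,0,0,0,0]],
  ],
)

```text
t: 9.53
eef_pos: [574.8, -228.8, 114.4]
tcp_rot: [3.14, -0.012, 0.032]
ft_force: [0.4, 0.1, -1.8]
opening: 0.295
```

arm_command(
  deltas=[
    [[1,0,0,-0.02,0],[1,0,0,0,0]],
  ],
)

```text
t: 9.7
eef_pos: [574.9, -229.0, 111.8]
tcp_rot: [3.139, -0.012, 0.032]
ft_force: [-0.6, 0.4, 3.7]
opening: 0.294
```

arm_command(
  deltas=[
    [[0,0,0,0,0],[0,0,0,0,0],[0,0,0,0,0],[0,0,0,0,0],[0,0,0,0,0],[0,0,0,0,0],[0,0,0,0,0],[0,0,0,0,0],[0,0,0,0,0],[0,0,0,0,0],[0,0,0,0,0]],
  ],
)

```text
t: 10.62
eef_pos: [574.6, -228.9, 109.7]
tcp_rot: [3.14, -0.01, 0.032]
ft_force: [-0.8, -0.3, 0.3]
opening: 0.98
```

arm_command(
  deltas=[
    [[0,0,0,0.1,0],[0,0,0,0.2,0],[0,0,0,0.3,0],[0,0,0,0.3,0],[0,0,0,0.3,0],[0,-0.2,0,0.2,0],[0,-0.3,0,0,0],[0,-0.3,0,0,0],[0,-0.3,0,0,0],[0,0,0,0,0]],
  ],
)

```text
t: 11.45
eef_pos: [459.8, -227.2, 262.3]
tcp_rot: [3.138, -0.013, 0.034]
ft_force: [-0.2, 0.2, 0.5]
opening: 1.002
```

Run:
```python
from cell import env
import cv2,numpy as np
s=env.state();print({k:s[k] for k in('t','eef_pos','tcp_rot','ft_force','opening')})
o=[]
for n,(x,y) in(("side",(210,90)),("scene",(150,100))):
    c=env.read_camera(n);f=c["frame"][:,:,::-1];cv2.imwrite(f"pics/{n}8.png",f)
    o.append(cv2.resize(f[y:y+130,x:x+100],None,fx=4,fy=4,interpolation=cv2.INTER_CUBIC))
cv2.imwrite("pics/z8.png",np.hstack(o))
c=env.read_camera("wrist");cv2.imwrite("pics/wrist8.png",c["frame"][:,:,::-1])
```

```text
{'t': 11.45, 'eef_pos': array([ 459.8146551 , -227.22886537,  262.29635478]), 'tcp_rot': array([ 3.13792136, -0.01287145,  0.03412423]), 'ft_force': array([-0.22596156,  0.15269584,  0.50772973]), 'opening': 1.002492128605793}
```

View pics/z8.png

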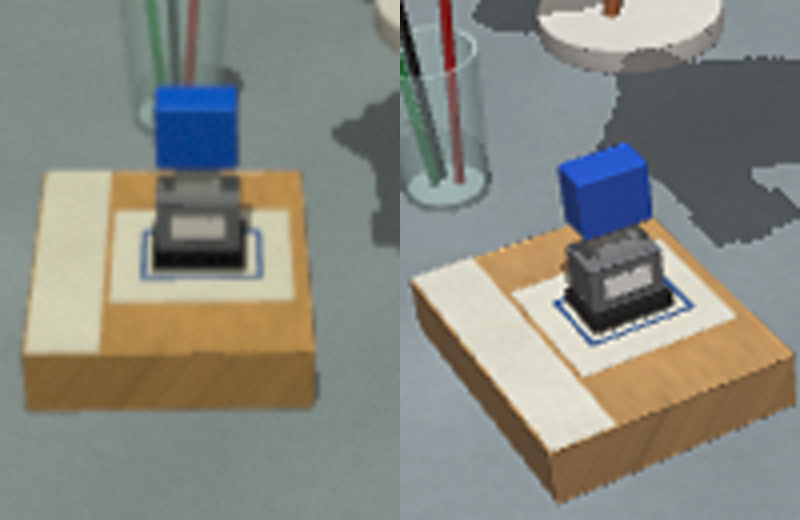

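View pics/side8.png

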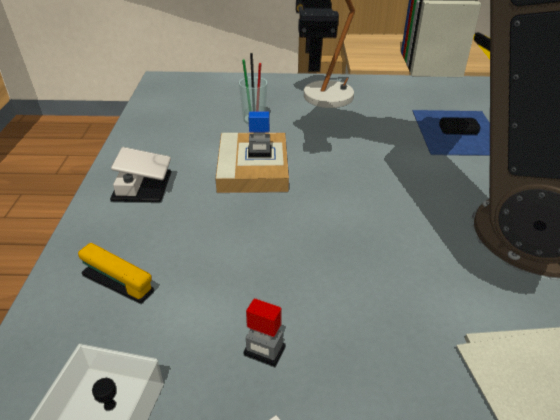

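The stamp stands alone in the frame, with its foot at side-view columns 153–246 inside 142–262. The handle is up with its gap visible, and red is unmoved at (264,330). One numeric check, then I'll hand in.

Run:
```python
from cell import env
from h import *
d=env.read_camera("side");c=env.read_camera("scene")
rep(d,[(157,90),(237,88),(239,115),(157,117)],(210,90),4,142)
rep(c,[(560-400,160),(632-400,145),(651-400,166),(572-400,183)],(150,100),4,142)
print(env.state()["ft_force"],env.job_done())
```

```text
142 ctr [ 571.2 -220.7  142. ] len [44. 32. 44. 32.] ang [-175.   94.    5.  -86.]
142 ctr [ 570.3 -226.3  142. ] len [43. 27. 46. 27.] ang [171.  89.  -9. -99.]
the job is handed in; nothing more can be done
[-0.85697255  0.2633544   0.34951907] None
```

I stamped the parcel and handed the job in at about 11.6 s; no verdict was reported. I gripped the blue stamp by its handle and stood it in the frame. I pressed the handle to the stop twice, let it spring back up, released the stamp and moved the arm clear.

**Press:** both presses reached the stop. The force jumped from about 8 N to just over 30 N after roughly 14 mm of travel, and the second press stayed at about 31 N for over 0.1 s.

**Final position:**
- The stamp stands free and upright, its foot fully inside the frame and its handle up.
- The two cameras put the handle's top at (571, −221) and (570, −226) mm; the frame's centre is about (570, −229) mm.
- They disagree by about 6 mm along y. The side view's measured top width was 32 mm instead of 28, so I trust the scene view more. Either reading is within the 15 mm limit.
- The two views also disagree on rotation: single edges read between −9° and +5°, against about 2° for the frame. All are within the 17° limit.

**Red stamp:** it was not touched and appears at the same pixel position as at the start.

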